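# Lay out the gearcase parts for pressing and assembly

### The job

Lay out the gearcase parts, in this order: put the large ball bearing flat on the middle of the square press block, stand the driving sleeve upright and centred on top of that bearing, lay the gear flat on the bed of the small drill vise midway between its open jaws (hub up), and lay the big loose nut flat on the bench just to the left (seen from the robot) of the threaded end of the resting shaft, in line with the shaft, leaving a gap of about 2 cm. Leave the small bearing and the standing bolt where they are.

Things in the scene. Friction and masses are not known exactly. Their poses are not given: they have to be found in the camera images.
- bearing: The large ball bearing: a loose steel ring lying flat, outside diameter 62 mm, bore 25 mm, 15 mm high, about 0.2 kg. Its origin is the centre of its underside, z up. 
- sleeve: The driving sleeve: a loose plain steel tube standing upright, outside diameter 42 mm, bore 28 mm, 36 mm high, about 0.16 kg. Its origin is the centre of its underside, z up. 
- gear: The gear: loose dark steel spur gear lying flat with its hub up; toothed wheel 50 mm across and 16 mm high, and on it a round hub 28 mm across, from 16 to 30 mm above the underside; about 0.2 kg. It can be gripped by the hub or the teeth. Its origin is the centre of its underside, z up. 
- nut: The big nut: a loose steel hexagon nut lying flat, 36 mm across flats (41.6 mm across corners), open bore 21 mm, 18 mm high, about 0.1 kg. Its origin is the centre of its underside, z up. Two opposite flats face its +x and -x; the others follow every 60 degrees.
- press_block: The press block: a fixed square dark steel slab, 80 x 80 x 20 mm high, flat on the bench. Its origin is the centre of its underside, z up. Axes along its sides; turned up to 0.2 rad.
- drill_vise: Low blue drill vise, fixed. Origin: on the bench under the middle between the jaws; z up. The jaws face along its x (away from the robot, within 0.15 rad): inner faces at x = -46 and +46 mm, backs at -70 and +70, 90 mm wide along y, tops 50 mm up. The bed between is 70 mm wide along y, its top 18 mm above the bench; the y sides are open. Screw and handle: x = 70 to 115 mm, 34 mm up.
- shaft_rest: Shaft lying level in a grey V-block, fixed. Origin: on the bench under the shaft's axis; z up. Shaft along y (y points to the robot's left, within 0.2 rad), diameter 24 mm, axis 44 mm up, from y = -70 mm to its dark threaded left end at y = +40 mm. V-block: 60 mm along x, y = -50 to 0 mm, 48 mm high. A nut with a 20 mm gap has its centre near x = 0, y = +80 mm.
- small_bearing: Bystander, not to be moved: small loose ball bearing lying flat, 38 mm outside diameter, 11 mm high. Its origin is the centre of its underside, z up. 
- bolt: Bystander, not to be moved: loose hexagon bolt standing on its head, head 30 mm across flats and 12 mm high, 18 mm shank upright to 55 mm above the bench. Its origin is the centre of its underside, z up. 
There are look-alikes about, which are no part of the job. Leave any pink, red or yellow look-alike of the gear alone.

How it is judged (in metres and radians):
On the way, in this order (a step that is already met when the one before it is completed fails the run):
1. the large bearing lies flat on the middle of the press block (horizontal distance between bearing and press_block below 0.01 m and height (world z) of bearing between 0.017 and 0.0235 m and angle between bearing's own z axis and vertical below 0.1 rad and linear speed of bearing below 0.03 m/s), for 0.2 s.
2. the sleeve stands on the bearing (all of step 1 and horizontal distance between sleeve and bearing below 0.008 m and height (world z) of sleeve between 0.0315 and 0.039 m and angle between sleeve's own z axis and vertical below 0.1 rad and linear speed of sleeve below 0.03 m/s), for 0.2 s.
3. the gear lies on the vise bed midway between the jaws (x of gear in the frame of drill_vise between -0.012 and 0.012 m and y of gear in the frame of drill_vise between -0.015 and 0.015 m and height (world z) of gear between 0.015 and 0.0215 m and angle between gear's own z axis and vertical below 0.1 rad and linear speed of gear below 0.03 m/s), for 0.2 s.
4. the nut lies left of the shaft's threaded end, in line with it (x of nut in the frame of shaft_rest between -0.014 and 0.014 m and y of nut in the frame of shaft_rest between 0.065 and 0.095 m and height (world z) of nut below 0.004 m and angle between nut's own z axis and vertical below 0.1 rad and linear speed of nut below 0.03 m/s), for 0.2 s.
At the end, for the whole second after the job is handed in: At rest, upright: bearing on the block within 10 mm of centre; sleeve on the bearing within 8 mm; gear on the vise bed within 12 mm of midway and 15 mm of the middle along the jaws; nut flat on the bench, within 14 mm of the shaft's line, its centre 25 to 55 mm left of the threaded end (all of step 2 and all of step 3 and all of step 4); the robot touches nothing.
It fails at once if a bystander (small bearing or bolt) is moved by more than 20 mm or the bolt knocked over (distance of any of small_bearing, bolt from where it was at the start of the episode above 0.02 m or angle between bolt's own z axis and vertical above 0.5 rad).
It also fails if it takes over 120 s, if anything falls off the work surface, if the arm or the gripper's body presses on something with over 40 N, if the wrist force passes 120 N, or if a joint passes its speed limit or range.

### The arm

A 6-joint arm with a two-finger parallel gripper is mounted at the origin on the work surface. World frame = base frame: x ahead of the robot, y to its left, z up, the work surface at z = 0. Lengths are in m, angles in degrees, forces in N, time in s.
With the tool pointing down it reaches from about 0.3 to 0.75 m from the base axis. Payload 8.5 kg.
Tool frame: the origin (TCP) lies on the centre line of the jaws, within the pads' length; the fingertips stand 25 mm ahead of it and the grasp point (between the pads) lies 6 mm ahead of it; z points along the fingers, y is the line along which they close (so a half turn about z gives the same grasp; the last joint's range is limited). The gripper opens to 85 mm and grips with 20 to 120 N. Pads are 22 mm wide; open, the fingers measure 114 mm over their backs; the gripper's body (76 mm by 85 mm) begins 54 mm behind the grasp point. The pads swing forward as they close: fully open they stand 13 mm farther back than shut.
Start: joints at [61.805, 21.807, 74.336, -0, 83.858, -12.336], TCP at [0.15, 0.529, 0.256] pointing down, gripper open.
Joint ranges: [-178.18, 178.18], [-50.72, 133.34], [12.68, 142.11], [-81.47, 261.47], [9.98, 163.14], [-165.26, 165.26]. Speed limits (degrees/s): [136.94, 136.94, 180, 180, 180, 180].

### API

Orientations are given as a 3x3 rotation matrix whose columns are the frame's x, y, z axes.
In Python, from rig import telemetry, optics, env gives the robot as it stands.
- The arm moves only by the tool send_rows, never from a script. Its argument "deltas" is a list that holds one entry, the list of rows, each a list of 7 numbers: the shift along the tool's x, y, z in m, then the turn, a rotation vector about the tool's x, y, z in rad, then the opening, from -1 (shut) to 1 (fully open), so that 0 is half open. In form: [[[x, y, z, ax, ay, az, grip], ...]]. A call has 1 to 12 rows; each row shifts and turns the commanded pose from where the row before left it, along the tool's axes as they then stand; what a row does not reach is not made up. A row lasts 1/8 s, in which the tool goes at most 62.5 mm and 10.7 degrees, less where a joint would pass 70% of its speed; a pose out of reach is approached as far as the arm can. A call is refused whole if a number of a shift passes 0.0625 or a number of a turn 0.188, either way. A call with a gripper value outside its range is refused whole. The fingers move at their own pace and stop on an object; "squeeze" is the grip in N (left out, the last holds). Time passes only in rows, so rows that do not move let the fingers close. It gives the time, the measured TCP pose, the force, the opening and the grip force at its end, in the units of the state.
- telemetry.observe(): the state, without advancing time (a new reading comes with each control period).
- optics.get_image(name): name is "scene" or "top" or "wrist"; returns a dict with "image" (480x640x3 uint8, red, green, blue), "range_z" (480x640 float32, m along the optical axis (not along the pixel's ray), 0 where there is no reading), "K" (3x3 intrinsics, pixels), "rvec" (rotation vector, rad) and "tvec" (3), from world to camera coordinates, as OpenCV has them; the wrist camera has in their place "hand_eye" (4x4, takes a point from camera to tool coordinates, whose origin is the TCP and whose axes are the flange's). Camera axes: x right, y down, z forward; pixel columns grow to the right and rows downward; lengths in m; the calibration is good to about 2 mm. A picture is of the moment at which its call begins: read the wrist's pose just before it.
- env.close_job(): hands the job in; it is judged then, once.
The state is a dict: "time_s": time; "q": joint angles; "qvel": joint speeds; "joint_efforts": joint torques, N m; "position": TCP position; "tool_rot": TCP orientation; "ft_force": force on the tool from outside, world axes, zero at the start; "wrist_torque": the same for the moment, N m; "grip_width": finger opening in m; "gripper_force": force on a finger pad.
Only numpy, scipy, OpenCV 4.12 (cv2) and the standard library are available. Lean on these libraries where they do the work, as an engineer would, in place of code of your own. Each camera call takes 0.05 s, during which the arm holds its last target. There are 200 camera calls.

## Working session

There is one attempt and no reset: what is moved stays moved. The work goes in short steps, Python scripts to look and compute and a tool call to move; the robot and the scene stay as the last step left them, time stands still between calls to the robot, and variables do not carry over. Pictures are saved under pics/ and viewed, at most 14 in all, crops included, and the job is handed in when it is done.

Besides the shell and the picture viewer there is one more tool, called as a command line: name --argument value ..., lists and objects as JSON in quotes. send_rows: Moves the arm, as the interface text tells. Its arguments: {"type":"object","properties":{"deltas":{"type":"array"},"squeeze":{"type":"number"}},"required":["deltas"]}

```bash
ls; mkdir -p pics
cat > h.py <<'E'
import numpy as np, cv2
from rig import telemetry, optics, env
def cam(n):
    s=telemetry.observe(); d=optics.get_image(n)
    if n=="wrist":
        H=np.array(d["hand_eye"]); T=np.eye(4); T[:3,:3]=np.array(s["tool_rot"]); T[:3,3]=s["position"]
        M=T@H; d["R"]=M[:3,:3]; d["c"]=M[:3,3]
    else:
        R=cv2.Rodrigues(np.array(d["rvec"],float))[0]; d["R"]=R.T; d["c"]=-R.T@np.array(d["tvec"],float).ravel()
    return d
def ray(d,uv,z):
    uv=np.atleast_2d(uv).astype(float); K=np.array(d["K"])
    v=np.c_[(uv[:,0]-K[0,2])/K[0,0],(uv[:,1]-K[1,2])/K[1,1],np.ones(len(uv))]@d["R"].T
    return d["c"]+v*((z-d["c"][2])/v[:,2])[:,None]
def cloud(d):
    K=np.array(d["K"]); Z=d["range_z"]; v,u=np.mgrid[:480,:640]
    P=np.stack([(u-K[0,2])/K[0,0]*Z,(v-K[1,2])/K[1,1]*Z,Z],-1)@d["R"].T+d["c"]
    P[Z==0]=np.nan
    return P
def save(d,n): cv2.imwrite("pics/"+n,d["image"][:,:,::-1])
E
python3 - <<'E'
from h import *
print(telemetry.observe())
for n in("top","scene"):
    d=cam(n); save(d,n+"0.png"); np.savez(n+"0.npz",**{k:np.array(v) for k,v in d.items()}); print(n,d["c"],d["R"],d["K"])
E
```

```text
pics
{'time_s': 0.0, 'q': array([ 6.18040119e+01,  2.18399444e+01,  7.43866371e+01, -8.85656329e-05,
        8.38574855e+01, -1.23374833e+01]), 'qvel': array([-0.03616144,  0.05938809,  0.03584335, -0.13530563,  0.07026455,
        0.04377182]), 'joint_efforts': array([ 1.62660632e-03, -4.48466957e+01, -2.31283540e+01, -9.08480024e-05,
        4.78230664e-03, -2.76858259e-05]), 'position': array([0.15018277, 0.52881904, 0.25571047]), 'tool_rot': array([[-9.61939404e-01,  2.73261971e-01, -6.91903096e-04],
       [ 2.73262669e-01,  9.61938584e-01, -1.29386356e-03],
       [ 3.12004579e-04, -1.43368963e-03, -9.99998924e-01]]), 'ft_force': array([ 0.23792754, -0.24182001,  0.11058157]), 'wrist_torque': array([-0.04763396, -0.02635469, -0.00917439]), 'gripper_force': 0.0, 'grip_width': 0.0856424725218492}
top [ 0.3895798  -0.00845175  1.05637931] [[ 6.06649627e-04 -9.98242975e-01  5.92502645e-02]
 [-9.99999393e-01 -6.60070457e-04 -8.82045652e-04]
 [ 9.19605226e-04 -5.92496935e-02 -9.98242770e-01]] [[518.32888964   0.         330.24303936]
 [  0.         518.32888964 245.90882947]
 [  0.           0.           1.        ]]
scene [ 0.69416028 -0.4645569   0.90391829] [[ 0.85697462  0.4469265  -0.25661491]
 [ 0.5151831  -0.72993319  0.44920364]
 [ 0.01344927 -0.51715978 -0.8557832 ]] [[611.26210798   0.         317.07762916]
 [  0.         611.26210798 224.65750652]
 [  0.           0.           1.        ]]
```

View pics/top0.png

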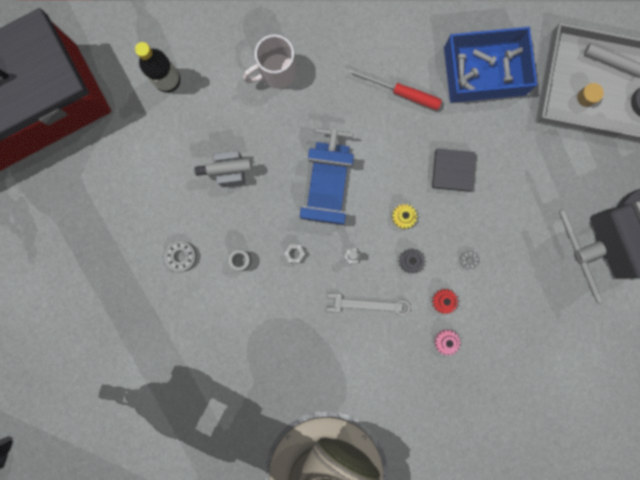

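View pics/scene0.png

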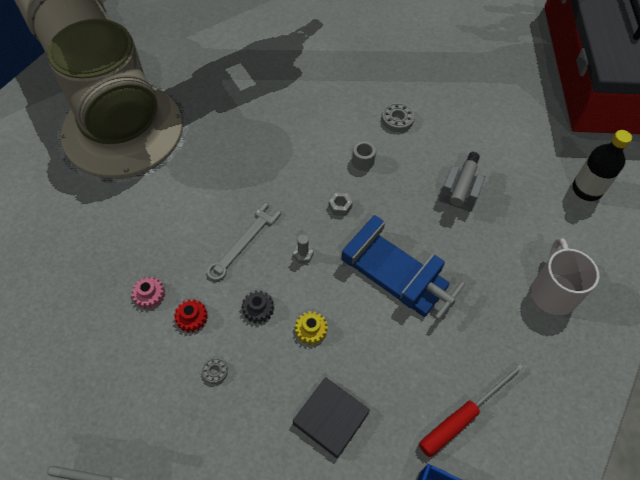

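The top view shows, from left to right:
- large bearing (180,256)
- sleeve (239,260)
- nut (294,254)
- bolt (352,256)
- dark gear (411,260)
- small bearing (469,260)
- shaft (228,168), thread at its left end (200,170)
- vise (328,182)
- press block (454,170)

These could be mistaken for the targets:
- **Gear:** dark (411,260), yellow (405,216), red (445,301) or pink (448,343). I choose the dark one.
- **Bearing:** large (180,256) or small (469,260). I choose the large one.
- **Nut:** loose nut (294,254), bolt head (352,256) or wrench. I choose (294,254).

Run:
```python
from h import *
B={"top":dict(bearing=(180,256),sleeve=(239,260),nut=(294,254),bolt=(352,256),gear=(411,260),small=(469,260),block=(454,170),shaft=(225,168),vise=(328,182)),
"scene":dict(bearing=(397,118),sleeve=(364,155),nut=(341,204),bolt=(303,248),gear=(257,307),small=(215,371),block=(331,416),shaft=(463,180),vise=(397,265))}
for n in B:
    d=dict(np.load(n+"0.npz")); P=cloud(d)
    z=P[...,2]; 
    fl=(np.abs(z)<.01); print(n,"floor med",np.median(z[fl]),z[fl].std())
    m=((z>.006)&(z<.09)).astype(np.uint8)
    k,L,S,C=cv2.connectedComponentsWithStats(m)
    for nm,(u,v) in B[n].items():
        w=L[v-8:v+9,u-8:u+9]; w=w[w>0]
        if len(w)==0: print(nm,"none"); continue
        l=np.bincount(w).argmax(); Q=P[L==l]; t=np.percentile(Q[:,2],95); 
        T=Q[Q[:,2]>t-.006]; r=cv2.minAreaRect((T[:,:2]*1000).astype(np.float32))
        print(nm,S[l,4],"top",t.round(4),"mean",T[:,:2].mean(0).round(4),"rect",np.round(r[0],1),np.round(r[1],1),round(r[2],1))
im=dict(np.load("top0.npz"))["image"]
c=cv2.resize(im[130:320,140:500],None,fx=2.2,fy=2.2,interpolation=cv2.INTER_CUBIC); cv2.imwrite("pics/crop0.png",c[:,:,::-1])
```

```text
top floor med -0.0005548922860396654 0.002261638119137005
bearing 655 top 0.0181 mean [0.4319 0.2933] rect [432.  293.2] [60.8 58.6] 90.0
sleeve 267 top 0.0379 mean [0.4238 0.1701] rect [424.3 170.7] [39.7 39.6] 89.6
nut 195 top 0.0201 mean [0.4377 0.0631] rect [437.6  63.2] [38.9 35. ] 26.8
bolt 194 top 0.056 mean [ 0.433  -0.0532] rect [433.4 -53.4] [15.5 15.7] 0.6
gear 449 top 0.0315 mean [ 0.4228 -0.1725] rect [ 423.6 -172.6] [25.8 26.3] 1.8
small 225 top 0.0137 mean [ 0.4253 -0.291 ] rect [ 425.  -291.1] [36.1 36.8] 27.5
block 1608 top 0.0222 mean [ 0.6076 -0.26  ] rect [ 608.1 -260.1] [80.4 80.5] 84.8
shaft 1250 top 0.0561 mean [0.6053 0.1981] rect [603.5 202.1] [ 48.8 109.5] 17.0
vise 3236 top 0.051 mean [ 0.5683 -0.0018] rect [569.6  -2.2] [ 89.7 140. ] 82.1
scene floor med 0.000622544714495854 0.001844700441922134
bearing 644 top 0.0183 mean [0.4342 0.2918] rect [433.7 293. ] [62.1 60.5] 86.4
sleeve 534 top 0.0378 mean [0.4256 0.1695] rect [425.1 170.1] [41.4 41.2] 85.8
nut 343 top 0.0204 mean [0.4385 0.0618] rect [439.  62.] [40.3 38.6] 30.7
bolt 381 top 0.0571 mean [ 0.4346 -0.0544] rect [433.9 -53.6] [16.5 17.4] 71.8
gear 772 top 0.0322 mean [ 0.4246 -0.1737] rect [ 424.4 -173.4] [27.4 26.8] 72.9
small 435 top 0.0143 mean [ 0.4266 -0.2924] rect [ 426.7 -292.3] [36.4 36.7] 65.1
block 3326 top 0.0232 mean [ 0.61   -0.2622] rect [ 609.3 -260.9] [80.6 80.4] 84.4
shaft 1532 top 0.0571 mean [0.6076 0.1963] rect [605.5 202.3] [ 55.2 111.8] 0.5
vise 5134 top 0.0518 mean [ 0.5747 -0.0051] rect [570.8  -3. ] [ 90.1 140.7] 81.7
```

View pics/crop0.png

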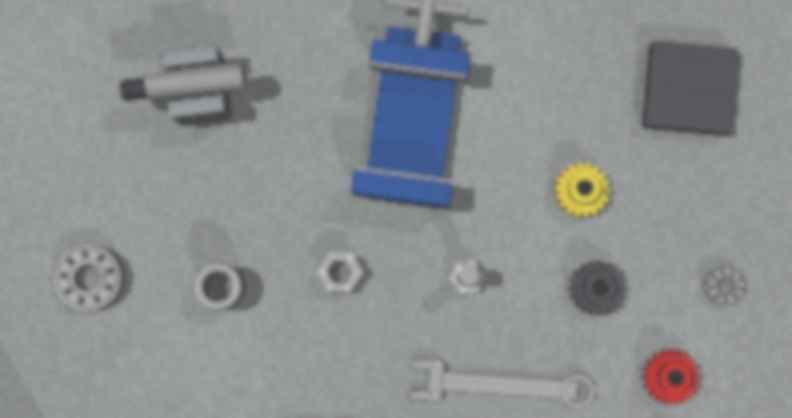

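The dark gear, with its hub up, is at (598,288) in the crop. The large bearing is at (88,277), about twice the size of the small bearing. The nut at (342,271) has its corners pointing left and right. I'll move over the bearing first.

send_rows --deltas '[[[0, 0, 0, 0, 0, -0.139, 1], [0, 0, 0, 0, 0, -0.139, 1], [-0.0355, -0.0295, 0, 0, 0, 0, 1], [-0.0355, -0.0295, 0, 0, 0, 0, 1], [-0.0355, -0.0295, 0, 0, 0, 0, 1], [-0.0355, -0.0295, 0, 0, 0, 0, 1], [-0.0355, -0.0295, 0, 0, 0, 0, 1], [-0.0355, -0.0295, 0, 0, 0, 0, 1], [-0.0355, -0.0295, 0.03, 0, 0, 0, 1], [-0.0345, -0.0295, 0.04, 0, 0, 0, 1], [0, 0, 0.04, 0, 0, 0, 1], [0, 0, 0, 0, 0, 0, 1]]]'

```text
time_s: 1.6
position: [0.4325, 0.2926, 0.1441]
tool_rot: [[-1.0, -0.0, -0.006], [-0.0, 1.0, -0.002], [0.006, -0.002, -1.0]]
ft_force: [1.0, 0.6, -0.1]
grip_width: 0.0855
gripper_force: 0.0
```

```bash
cat > w.py <<'E'
from h import *
import sys
# wrist look: blob of cloud points with top near z; args: zlo zhi name
s=telemetry.observe(); print("t",round(s["time_s"],2),"tcp",np.round(s["position"],4),"head",np.degrees(np.arctan2(s["tool_rot"][1,1],s["tool_rot"][0,1])).round(2),"zax",np.round(s["tool_rot"][:,2],4),"w",round(s["grip_width"],4),"F",np.round(s["ft_force"],1),"gf",round(s["gripper_force"],1))
E
python3 - <<'E'
import w
from h import *
d=cam("wrist"); save(d,"w1.png"); P=cloud(d)
z=P[...,2]; m=(z>.008)&(z<.022)&(np.hypot(P[...,0]-.433,P[...,1]-.293)<.05); T=P[m]
print("wrist bearing",cv2.minAreaRect((T[:,:2]*1000).astype(np.float32)),np.median(T[:,2]))
e=cam("scene"); Q=cloud(e); s=telemetry.observe()
q=Q[(np.hypot(Q[...,0]-.433,Q[...,1]-.293)<.08)&(Q[...,2]>.05)]
print("fingers lowest rel tcp",np.percentile(q[:,2],[0,.5,1,2,5,10])-s["position"][2],len(q))
h=q[q[:,2]<s["position"][2]+.03]
print(np.percentile(h,[1,99],axis=0))
t=P[(z>.04)]; print("wrist sees fingers", np.percentile(t[:,2],[0,1,5]) if len(t) else None)
E
```

```text
t 1.6 tcp [0.4325 0.2926 0.1441] head 90.02 zax [-0.006  -0.0022 -1.    ] w 0.0855 F [ 1.   0.6 -0.1] gf 0.0
wrist bearing ((432.7782287597656, 294.577880859375), (61.1576042175293, 60.94413757324219), 80.95130157470703) 0.016220285578603513
fingers lowest rel tcp [-0.01461562 -0.01032757 -0.00742258 -0.00309933  0.00523627  0.02436643] 2810
[[0.42344926 0.2337271  0.13509586]
 [0.44468096 0.34120328 0.17545671]]
wrist sees fingers [0.13219403 0.13969741 0.15315818]
```

The wrist view confirms the bearing, and the open fingertips stand about 12 mm ahead of the TCP.

send_rows --deltas '[[[0, 0.001, 0.03, 0, 0, 0, 1], [0, 0, 0.03, 0, 0, 0, 1], [0, 0, 0.03, 0, 0, 0, 1], [0, 0, 0.02, 0, 0, 0, 1], [0, 0, 0.01, 0, 0, 0, 1], [0, 0, 0, 0, 0, 0, 0.7], [0, 0, 0, 0, 0, 0, 0.5], [0, 0, 0, 0, 0, 0, 0.2], [0, 0, 0, 0, 0, 0, 0.2], [0, 0, 0, 0, 0, 0, 0.2]]]' --squeeze 40

```text
time_s: 2.95
position: [0.4341, 0.2948, 0.0278]
tool_rot: [[-1.0, -0.001, 0.002], [-0.001, 1.0, 0.001], [-0.002, 0.001, -1.0]]
ft_force: [-1.8, 0.8, 8.0]
grip_width: 0.059
gripper_force: 42.6
```

```bash
python3 w.py
```

```text
t 2.95 tcp [0.4341 0.2948 0.0278] head 90.07 zax [ 0.0023  0.001  -1.    ] w 0.059 F [-1.8  0.8  8. ] gf 42.6
```

send_rows --deltas '[[[0, 0, -0.01, 0, 0, 0, 0.2], [0, 0, -0.03, 0, 0, 0, 0.2], [0, 0, -0.04, 0, 0, 0, 0.2], [0, 0, -0.04, 0, 0, 0, 0.2], [0, 0, 0, 0, 0, 0, 0.2], [0, 0, 0, 0, 0, 0, 0.2]]]' --squeeze 50

```text
time_s: 3.7
position: [0.433, 0.2942, 0.1459]
tool_rot: [[-1.0, -0.001, -0.001], [-0.001, 1.0, -0.0], [0.001, -0.0, -1.0]]
ft_force: [-0.7, -0.3, -1.3]
grip_width: 0.0586
gripper_force: 55.4
```

```bash
cat >> w.py <<'E'
def below(r=.05,zmax=None,name=None,cams=("scene",)):
    for c in cams:
        e=cam(c); P=cloud(e)
        if name: save(e,name+c+".png")
        yield c,P,e
E
python3 - <<'E'
import w
from h import *
e=cam("scene"); s=telemetry.observe(); p=s["position"]; K=np.array(e["K"])
c=(e["R"].T@(p-e["c"])); u,v=(K@(c/c[2]))[:2].astype(int); print(u,v)
v=max(v,100); u=min(u,539)
x=cv2.resize(e["image"][v-100:v+100,u-100:u+100],None,fx=3,fy=3); cv2.imwrite("pics/b1.png",x[:,:,::-1])
E
```

```text
t 3.7 tcp [0.433  0.2942 0.1459] head 90.07 zax [-1.1e-03 -4.0e-04 -1.0e+00] w 0.0586 F [-0.7 -0.3 -1.3] gf 55.4
407 63
```

View pics/b1.png

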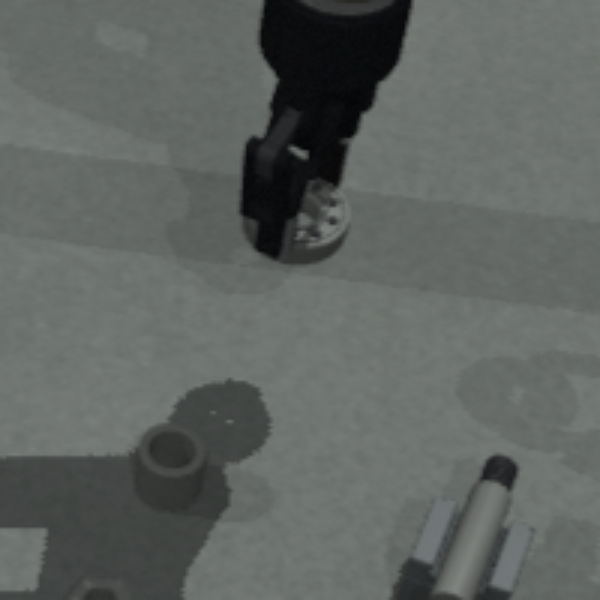

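The bearing is held flat between the fingers at about (300,220) in the crop. Now I'll carry it to the block.

send_rows --deltas '[[[-0.0147, -0.0462, 0, 0, 0, 0, 0.2], [-0.0147, -0.0462, 0, 0, 0, 0, 0.2], [-0.0147, -0.0462, 0, 0, 0, 0, 0.2], [-0.0147, -0.0462, 0, 0, 0, 0, 0.2], [-0.0147, -0.0462, 0, 0, 0, 0, 0.2], [-0.0147, -0.0462, 0, 0, 0, 0, 0.2], [-0.0147, -0.0462, 0, 0, 0, 0, 0.2], [-0.0147, -0.0462, 0, 0, 0, 0, 0.2], [-0.0147, -0.0462, 0, 0, 0, 0, 0.2], [-0.0147, -0.0462, 0, 0, 0, 0, 0.2], [-0.0147, -0.0462, 0, 0, 0, 0, 0.2], [-0.0147, -0.0462, 0, 0, 0, 0, 0.2]]]'

```text
time_s: 5.25
position: [0.6105, -0.2611, 0.1445]
tool_rot: [[-1.0, -0.001, -0.003], [-0.001, 1.0, 0.002], [0.003, 0.002, -1.0]]
ft_force: [0.0, 0.1, -2.1]
grip_width: 0.0585
gripper_force: 55.4
```

send_rows --deltas '[[[0, 0, 0, 0, 0, 0, 0.2], [0, 0, 0.03, 0, 0, 0, 0.2], [0, 0, 0.03, 0, 0, 0, 0.2], [0, 0, 0.02, 0, 0, 0, 0.2], [0, 0, 0, 0, 0, 0, 0.2], [0, 0, 0, 0, 0, 0, 0.2]]]'

```text
time_s: 6.0
position: [0.6108, -0.2595, 0.0668]
tool_rot: [[-1.0, -0.002, 0.0], [-0.002, 1.0, -0.0], [-0.0, -0.0, -1.0]]
ft_force: [-0.1, 0.6, -2.6]
grip_width: 0.0587
gripper_force: 55.4
```

Run:
```python
import w
from h import *
for c in("scene","top"):
    e=cam(c); P=cloud(e); z=P[...,2]
    s=telemetry.observe()
    # block visible, steel-bright points of the bearing
    m=(z>.03)&(z<.062)&(np.hypot(P[...,0]-.61,P[...,1]+.26)<.05)
    b=e["image"].max(2)
    q=P[m&(b>75)]; print(c,len(q), np.percentile(q,[2,50,98],axis=0).round(4) if len(q) else "")
```

```text
t 6.0 tcp [ 0.6108 -0.2595  0.0668] head 90.09 zax [ 4.e-04 -2.e-04 -1.e+00] w 0.0587 F [-0.1  0.6 -2.6] gf 55.4
scene 189 [[ 0.6246 -0.2824  0.0516]
 [ 0.6335 -0.2658  0.0544]
 [ 0.6398 -0.2495  0.0574]]
top 0
```

send_rows --deltas '[[[0.001, -0.0005, 0.01, 0, 0, 0, 0.2], [0, 0, 0.006, 0, 0, 0, 0.2], [0, 0, 0.003, 0, 0, 0, 0.2], [0, 0, 0, 0, 0, 0, 0.2], [0, 0, 0, 0, 0, 0, 0.2]]]'

```text
time_s: 6.72
position: [0.6093, -0.2602, 0.048]
tool_rot: [[-1.0, -0.001, -0.001], [-0.001, 1.0, 0.0], [0.001, 0.0, -1.0]]
ft_force: [-4.3, 1.7, 4.9]
grip_width: 0.0585
gripper_force: 56.2
```

send_rows --deltas '[[[0, 0, 0, 0, 0, 0, 0.6], [0, 0, 0, 0, 0, 0, 0.8], [0, 0, 0, 0, 0, 0, 1], [0, 0, -0.01, 0, 0, 0, 1], [0, 0, -0.03, 0, 0, 0, 1], [0, 0, -0.04, 0, 0, 0, 1], [0, 0, -0.04, 0, 0, 0, 1], [0, 0, 0, 0, 0, 0, 1]]]'

```text
time_s: 7.72
position: [0.6107, -0.2609, 0.1717]
tool_rot: [[-1.0, -0.001, 0.006], [-0.001, 1.0, -0.004], [-0.006, -0.004, -1.0]]
ft_force: [-0.2, -0.5, 0.8]
grip_width: 0.0854
gripper_force: 0.0
```

Run:
```python
import w
from h import *
d=cam("wrist"); P=cloud(d); z=P[...,2]; r=np.hypot(P[...,0]-.609,P[...,1]+.26)
T=P[(z>.029)&(z<.042)&(r<.06)]
print("bearing",cv2.minAreaRect((T[:,:2]*1000).astype(np.float32)),np.percentile(T[:,2],[5,50,95]))
T=P[(z>.012)&(z<.042)&(r<.07)]
print("block",cv2.minAreaRect((T[:,:2]*1000).astype(np.float32)))
# shaft direction from first frames
for n in("top","scene"):
    D=dict(np.load(n+"0.npz")); Q=cloud(D); q=Q[(Q[...,2]>.050)&(Q[...,2]<.062)&(np.hypot(Q[...,0]-.605,Q[...,1]-.2)<.08)]
    print(n,cv2.fitLine((q[:,:2]).astype(np.float32),cv2.DIST_HUBER,0,.001,.001).ravel(),cv2.minAreaRect((q[:,:2]*1000).astype(np.float32)), q[q[:,1].argmax()],q[q[:,1].argmin()])
```

```text
t 7.72 tcp [ 0.6107 -0.2609  0.1717] head 90.08 zax [ 0.0064 -0.0042 -1.    ] w 0.0854 F [-0.2 -0.5  0.8] gf 0.0
bearing ((608.2042236328125, -260.8160095214844), (60.87746810913086, 61.241512298583984), 9.658076286315918) [0.03452406 0.03619944 0.03799102]
block ((609.0724487304688, -260.1892395019531), (80.0941390991211, 80.13919067382812), 84.34038543701172)
top [ 0.13752577 -0.9904982   0.60523266  0.19814734] ((603.7232666015625, 202.19430541992188), (49.36428451538086, 109.54863739013672), 16.956222534179688) [0.59809708 0.25774263 0.05097552] [0.60565156 0.14776232 0.05310579]
scene [ 0.12587915 -0.9920456   0.6084119   0.18950075] ((606.6526489257812, 202.70816040039062), (57.63615417480469, 112.68876647949219), 7.444616794586182) [0.60199876 0.25818995 0.05182642] [0.60640777 0.14640138 0.05226257]
```

The bearing is centred on the block to about 1 mm. The sleeve is next.

send_rows --deltas '[[[0.0169, 0.0392, 0, 0, 0, 0, 1], [0.0169, 0.0392, 0, 0, 0, 0, 1], [0.0169, 0.0392, 0, 0, 0, 0, 1], [0.0169, 0.0392, 0, 0, 0, 0, 1], [0.0169, 0.0392, 0, 0, 0, 0, 1], [0.0169, 0.0392, 0, 0, 0, 0, 1], [0.0169, 0.0392, 0, 0, 0, 0, 1], [0.0169, 0.0392, 0, 0, 0, 0, 1], [0.0169, 0.0392, 0, 0, 0, 0, 1], [0.0169, 0.0392, 0, 0, 0, 0, 1], [0.0169, 0.0392, 0.02, 0, 0, 0, 1], [0, 0, 0, 0, 0, 0, 1]]]'

```text
time_s: 9.28
position: [0.4209, 0.1724, 0.1457]
tool_rot: [[-1.0, -0.005, -0.005], [-0.005, 1.0, -0.0], [0.005, -0.0, -1.0]]
ft_force: [1.2, 0.3, 0.7]
grip_width: 0.085
gripper_force: 0.0
```

Run:
```python
import w
from h import *
d=cam("wrist"); P=cloud(d); z=P[...,2]; r=np.hypot(P[...,0]-.425,P[...,1]-.17)
T=P[(z>.031)&(z<.042)&(r<.035)]
print("sleeve",cv2.minAreaRect((T[:,:2]*1000).astype(np.float32)),np.percentile(T[:,2],[5,50,95]))
```

```text
t 9.28 tcp [0.4209 0.1724 0.1457] head 90.27 zax [-4.5e-03 -3.0e-04 -1.0e+00] w 0.085 F [1.2 0.3 0.7] gf 0.0
sleeve ((424.1356506347656, 171.8193359375), (40.890167236328125, 40.92451858520508), 89.44004821777344) [0.03324727 0.03681349 0.03803974]
```

send_rows --deltas '[[[0, 0, 0.03, 0, 0, 0, 1], [0, 0, 0.02, 0, 0, 0, 1], [0, 0, 0, 0, 0, 0, 1], [0, 0, 0, 0, 0, 0, 1]]]'

```text
time_s: 9.82
position: [0.4239, 0.1703, 0.098]
tool_rot: [[-1.0, -0.0, 0.001], [-0.0, 1.0, 0.0], [-0.001, 0.0, -1.0]]
ft_force: [0.0, -0.3, 0.4]
grip_width: 0.0853
gripper_force: 0.0
```

send_rows --deltas '[[[-0.0005, 0.0007, 0.03, 0, 0, 0, 1], [0, 0, 0.02, 0, 0, 0, 1], [0, 0, 0.008, 0, 0, 0, 0.6], [0, 0, 0, 0, 0, 0, 0.3], [0, 0, 0, 0, 0, 0, 0], [0, 0, 0, 0, 0, 0, -0.2], [0, 0, 0, 0, 0, 0, -0.2], [0, 0, 0, 0, 0, 0, -0.2]]]' --squeeze 40

```text
time_s: 10.82
position: [0.4243, 0.1715, 0.0405]
tool_rot: [[-1.0, -0.001, 0.002], [-0.001, 1.0, 0.0], [-0.002, 0.0, -1.0]]
ft_force: [-1.4, 0.5, 6.0]
grip_width: 0.0401
gripper_force: 40.1
```

send_rows --deltas '[[[0, 0, -0.01, 0, 0, 0, -0.2], [0, 0, -0.03, 0, 0, 0, -0.2], [0, 0, -0.04, 0, 0, 0, -0.2], [0, 0, -0.035, 0, 0, 0, -0.2], [0, 0, 0, 0, 0, 0, -0.2], [0, 0, 0, 0, 0, 0, -0.2]]]'

```text
time_s: 11.58
position: [0.4232, 0.1713, 0.1539]
tool_rot: [[-1.0, -0.001, -0.001], [-0.001, 1.0, -0.0], [0.001, -0.0, -1.0]]
ft_force: [-1.0, 0.2, -3.2]
grip_width: 0.0402
gripper_force: 41.1
```

send_rows --deltas '[[[-0.0168, -0.0393, 0, 0, 0, 0, -0.2], [-0.0168, -0.0393, 0, 0, 0, 0, -0.2], [-0.0168, -0.0393, 0, 0, 0, 0, -0.2], [-0.0168, -0.0393, 0, 0, 0, 0, -0.2], [-0.0168, -0.0393, 0, 0, 0, 0, -0.2], [-0.0168, -0.0393, 0, 0, 0, 0, -0.2], [-0.0168, -0.0393, 0, 0, 0, 0, -0.2], [-0.0168, -0.0393, 0, 0, 0, 0, -0.2], [-0.0168, -0.0393, 0, 0, 0, 0, -0.2], [-0.0168, -0.0393, 0, 0, 0, 0, -0.2], [-0.0168, -0.0393, 0, 0, 0, 0, -0.2]]]'

```text
time_s: 12.95
position: [0.609, -0.2618, 0.1523]
tool_rot: [[-1.0, -0.001, -0.003], [-0.001, 1.0, 0.002], [0.003, 0.002, -1.0]]
ft_force: [-0.2, 0.0, -2.1]
grip_width: 0.0402
gripper_force: 41.2
```

send_rows --deltas '[[[0, 0, 0, 0, 0, 0, -0.2], [0, 0, 0.03, 0, 0, 0, -0.2], [0, 0, 0.02, 0, 0, 0, -0.2], [0, 0, 0.01, 0, 0, 0, -0.2], [0, 0, 0, 0, 0, 0, -0.2], [0, 0, 0, 0, 0, 0, -0.2]]]'

```text
time_s: 13.7
position: [0.6093, -0.2607, 0.0951]
tool_rot: [[-1.0, -0.001, 0.001], [-0.001, 1.0, -0.001], [-0.001, -0.001, -1.0]]
ft_force: [0.4, 0.3, -0.8]
grip_width: 0.0402
gripper_force: 41.3
```

Run:
```python
import w
from h import *
e=cam("scene"); P=cloud(e); s=telemetry.observe(); p=s["position"]; K=np.array(e["K"])
z=P[...,2]; r=np.hypot(P[...,0]-p[0],P[...,1]-p[1])
u,v=331,390; x=cv2.resize(e["image"][v-75:v+75,u-75:u+75],None,fx=4,fy=4); cv2.imwrite("pics/s1.png",x[:,:,::-1])
```

```text
t 13.7 tcp [ 0.6093 -0.2607  0.0951] head 90.08 zax [ 1.e-03 -6.e-04 -1.e+00] w 0.0402 F [ 0.4  0.3 -0.8] gf 41.3
```

View pics/s1.png

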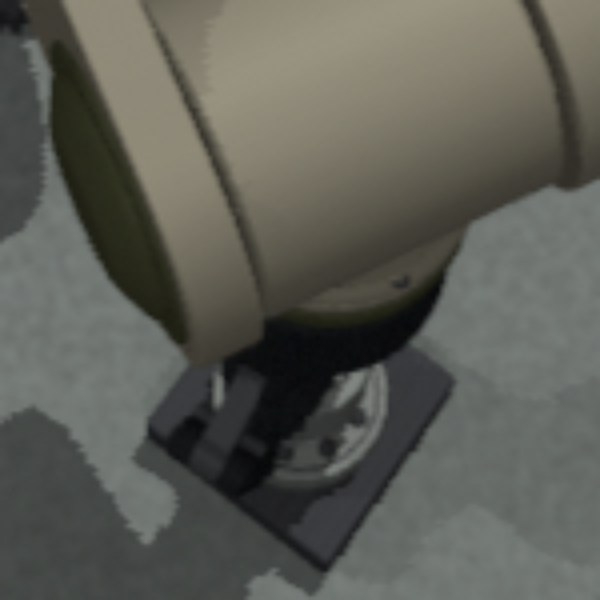

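The bearing is seen on the block at about (330,430) in the crop. The gripper hides the sleeve, but the grip width shows it is held.

send_rows --deltas '[[[0.0005, 0, 0.01, 0, 0, 0, -0.2], [0, 0, 0.006, 0, 0, 0, -0.2], [0, 0, 0.003, 0, 0, 0, -0.2], [0, 0, 0.001, 0, 0, 0, -0.2], [0, 0, 0, 0, 0, 0, -0.2], [0, 0, 0, 0, 0, 0, -0.2]]]'

```text
time_s: 14.5
position: [0.6082, -0.2605, 0.0755]
tool_rot: [[-1.0, -0.001, -0.0], [-0.001, 1.0, -0.0], [0.0, -0.0, -1.0]]
ft_force: [-5.3, 3.1, 8.4]
grip_width: 0.04
gripper_force: 42.3
```

Contact. I'll release and look.

send_rows --deltas '[[[0, 0, 0, 0, 0, 0, 0.1], [0, 0, 0, 0, 0, 0, 0.4], [0, 0, 0, 0, 0, 0, 0.7], [0, 0, -0.01, 0, 0, 0, 1], [0, 0, -0.03, 0, 0, 0, 1], [0, 0, -0.04, 0, 0, 0, 1], [0, 0, -0.03, 0, 0, 0, 1], [0, 0, 0, 0, 0, 0, 1]]]'

```text
time_s: 15.5
position: [0.6093, -0.2611, 0.1876]
tool_rot: [[-1.0, -0.001, 0.005], [-0.001, 1.0, -0.003], [-0.005, -0.003, -1.0]]
ft_force: [-0.6, -0.2, 0.1]
grip_width: 0.0854
gripper_force: 0.0
```

Run:
```python
import w
from h import *
d=cam("wrist"); P=cloud(d); z=P[...,2]; r=np.hypot(P[...,0]-.609,P[...,1]+.26)
for a,b in((.064,.08),(.031,.041),(.012,.041)):
    T=P[(z>a)&(z<b)&(r<.058)]
    print(cv2.minAreaRect((T[:,:2]*1000).astype(np.float32)),np.percentile(T[:,2],[5,50,95]))
```

```text
t 15.5 tcp [ 0.6093 -0.2611  0.1876] head 90.07 zax [ 0.0049 -0.0033 -1.    ] w 0.0854 F [-0.6 -0.2  0.1] gf 0.0
((608.5588989257812, -261.1002502441406), (40.93129348754883, 41.073020935058594), 71.2083511352539) [0.06667003 0.07177815 0.07302902]
((603.488525390625, -260.92523193359375), (61.33512878417969, 51.72291946411133), 88.17185974121094) [0.03423217 0.03619212 0.03846579]
((609.135986328125, -260.2893371582031), (80.16022491455078, 80.27652740478516), 84.3864974975586) [0.01989286 0.02151983 0.03715807]
```

Sleeve is centred to within 1 mm. Now the dark gear.

send_rows --deltas '[[[0.031, 0.0147, 0, 0, 0, 0, 1], [0.031, 0.0147, 0, 0, 0, 0, 1], [0.031, 0.0147, 0, 0, 0, 0, 1], [0.031, 0.0147, 0, 0, 0, 0, 1], [0.031, 0.0147, 0.02, 0, 0, 0, 0.5], [0.031, 0.0147, 0.04, 0, 0, 0, 0], [0, 0, 0, 0, 0, 0, 0], [0, 0, 0, 0, 0, 0, 0], [0, 0, 0, 0, 0, 0, 0]]]'

```text
time_s: 16.68
position: [0.4234, -0.1734, 0.1248]
tool_rot: [[-1.0, -0.001, 0.002], [-0.001, 1.0, -0.001], [-0.002, -0.001, -1.0]]
ft_force: [-0.9, -0.0, -0.2]
grip_width: 0.0427
gripper_force: 0.0
```

Run:
```python
import w
from h import *
d=cam("wrist"); save(d,"g1.png"); P=cloud(d); z=P[...,2]; r=np.hypot(P[...,0]-.4235,P[...,1]+.173)
for a,b in((.024,.036),(.010,.036)):
    T=P[(z>a)&(z<b)&(r<.036)]
    print(cv2.minAreaRect((T[:,:2]*1000).astype(np.float32)),np.percentile(T[:,2],[5,50,95]))
```

```text
t 16.68 tcp [ 0.4234 -0.1734  0.1248] head 90.07 zax [ 0.0015 -0.0011 -1.    ] w 0.0427 F [-0.9 -0.  -0.2] gf 0.0
((423.4225158691406, -172.1007537841797), (27.751991271972656, 26.902929306030273), 1.3156564235687256) [0.02928143 0.03122291 0.03244952]
((423.3738708496094, -172.2572784423828), (49.92345428466797, 50.0695915222168), 38.886573791503906) [0.01551853 0.01771486 0.03206339]
```

View pics/g1.png

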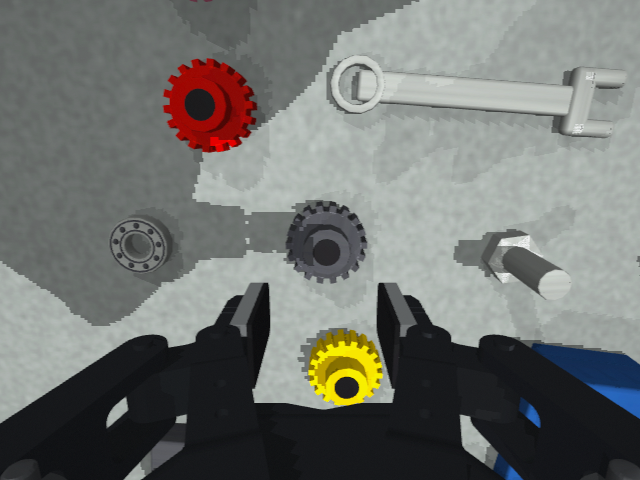

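The wrist view shows the dark gear at (326,242) between the fingers, clear of the yellow gear at (345,368), the small bearing at (140,243) and the bolt at (530,260).

send_rows --deltas '[[[0, 0.001, 0.03, 0, 0, 0, 0], [0, 0, 0.03, 0, 0, 0, 0], [0, 0, 0.015, 0, 0, 0, 0], [0, 0, 0.005, 0, 0, 0, 0], [0, 0, 0, 0, 0, 0, 0], [0, 0, 0, 0, 0, 0, -0.3], [0, 0, 0, 0, 0, 0, -0.5], [0, 0, 0, 0, 0, 0, -0.5], [0, 0, 0, 0, 0, 0, -0.5]]]' --squeeze 50

```text
time_s: 17.85
position: [0.4228, -0.1719, 0.0453]
tool_rot: [[-1.0, -0.001, 0.001], [-0.001, 1.0, -0.001], [-0.001, -0.001, -1.0]]
ft_force: [-0.4, 0.5, 6.3]
grip_width: 0.0256
gripper_force: 48.7
```

send_rows --deltas '[[[0, 0, -0.01, 0, 0, 0, -0.5], [0, 0, -0.03, 0, 0, 0, -0.5], [0, 0, -0.04, 0, 0, 0, -0.5], [0, 0, -0.04, 0, 0, 0, -0.5], [0, 0, 0, 0, 0, 0, -0.5]]]'

```text
time_s: 18.48
position: [0.4232, -0.1722, 0.1672]
tool_rot: [[-1.0, -0.001, 0.005], [-0.001, 1.0, -0.004], [-0.005, -0.004, -1.0]]
ft_force: [0.8, 0.2, -2.7]
grip_width: 0.0255
gripper_force: 49.7
```

send_rows --deltas '[[[-0.0294, 0.0339, 0, 0, 0, 0, -0.5], [-0.0294, 0.0339, 0, 0, 0, 0, -0.5], [-0.0294, 0.0339, 0, 0, 0, 0, -0.5], [-0.0294, 0.0339, 0, 0, 0, 0, -0.5], [-0.0294, 0.0339, 0, 0, 0, 0, -0.5], [0, 0, 0.03, 0, 0, 0, -0.5], [0, 0, 0.03, 0, 0, 0, -0.5], [0, 0, 0.02, 0, 0, 0, -0.5], [0, 0, 0, 0, 0, 0, -0.5], [0, 0, 0, 0, 0, 0, -0.5]]]'

```text
time_s: 19.73
position: [0.5694, -0.0021, 0.0847]
tool_rot: [[-1.0, -0.001, 0.0], [-0.001, 1.0, -0.0], [-0.0, -0.0, -1.0]]
ft_force: [0.5, -0.3, -2.3]
grip_width: 0.0255
gripper_force: 49.7
```

Run:
```python
import w
from h import *
e=cam("scene"); P=cloud(e); z=P[...,2]
u,v=397,255; x=cv2.resize(e["image"][v-90:v+90,u-90:u+90],None,fx=3.3,fy=3.3); cv2.imwrite("pics/g2.png",x[:,:,::-1])
d=cam("wrist"); P=cloud(d); z=P[...,2]
T=P[(z>.044)&(z<.056)&(d["image"][...,2].astype(int)>d["image"][...,0].astype(int)+40)]
print(len(T),cv2.minAreaRect((T[:,:2]*1000).astype(np.float32)) if len(T) else "")
```

```text
t 19.73 tcp [ 0.5694 -0.0021  0.0847] head 90.06 zax [ 4.e-04 -1.e-04 -1.e+00] w 0.0255 F [ 0.5 -0.3 -2.3] gf 49.7
13659 ((564.58984375, -0.4659690856933594), (89.85589599609375, 127.94417572021484), 82.2515869140625)
```

View pics/g2.png

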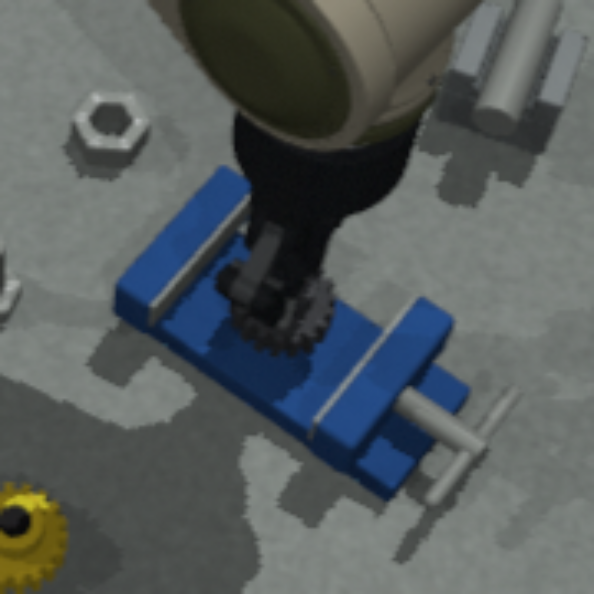

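The gear is level, over the middle of the vise bed (about (285,310) in the crop). I'll lower it the last 21 mm.

send_rows --deltas '[[[0, 0, 0.01, 0, 0, 0, -0.5], [0, 0, 0.007, 0, 0, 0, -0.5], [0, 0, 0.003, 0, 0, 0, -0.5], [0, 0, 0.002, 0, 0, 0, -0.5], [0, 0, 0, 0, 0, 0, -0.5], [0, 0, 0, 0, 0, 0, -0.5]]]'

```text
time_s: 20.58
position: [0.569, -0.002, 0.0633]
tool_rot: [[-1.0, -0.001, -0.0], [-0.001, 1.0, -0.0], [0.0, -0.0, -1.0]]
ft_force: [-4.5, -0.3, 8.6]
grip_width: 0.0255
gripper_force: 50.9
```

send_rows --deltas '[[[0, 0, 0, 0, 0, 0, -0.3], [0, 0, 0, 0, 0, 0, 0], [0, 0, 0, 0, 0, 0, 0], [0, 0, -0.01, 0, 0, 0, 0], [0, 0, -0.03, 0, 0, 0, 0.3], [0, 0, -0.04, 0, 0, 0, 1], [0, 0, -0.04, 0, 0, 0, 1], [0, 0, 0, 0, 0, 0, 1]]]'

```text
time_s: 21.58
position: [0.5703, -0.0022, 0.1859]
tool_rot: [[-1.0, -0.001, 0.007], [-0.001, 1.0, -0.001], [-0.007, -0.001, -1.0]]
ft_force: [0.4, 0.2, -0.0]
grip_width: 0.0854
gripper_force: 0.0
```

Run:
```python
import w
from h import *
d=cam("wrist"); P=cloud(d); z=P[...,2]; b=d["image"].astype(int)
r=np.hypot(P[...,0]-.57,P[...,1]+.003); dark=(b.max(2)-b.min(2)<40)
for a,c in((.042,.054),(.028,.054)):
    T=P[(z>a)&(z<c)&(r<.032)&dark]
    print(cv2.minAreaRect((T[:,:2]*1000).astype(np.float32)),np.percentile(T[:,2],[5,50,95]))
T=P[(z>.044)&(z<.056)&(b[...,2]>b[...,0]+40)]
print(cv2.minAreaRect((T[:,:2]*1000).astype(np.float32)))
```

```text
t 21.57 tcp [ 0.5703 -0.0022  0.1859] head 90.07 zax [ 0.0068 -0.0014 -1.    ] w 0.0854 F [ 0.4  0.2 -0. ] gf 0.0
((569.5713500976562, -2.473865509033203), (27.112796783447266, 27.078472137451172), 2.1812965869903564) [0.04744095 0.04929285 0.05049839]
((569.5173950195312, -2.529632568359375), (49.44270324707031, 49.392967224121094), 68.53996276855469) [0.03368876 0.0357653  0.05013566]
((656.5122680664062, -75.1954345703125), (148.4314727783203, 389.45709228515625), 49.287879943847656)
```

The gear is placed. Next the nut; I'll move over it and measure its orientation.

send_rows --deltas '[[[0.033, 0.0162, 0, 0, 0, 0, 1], [0.033, 0.0162, 0, 0, 0, 0, 1], [0.033, 0.0162, 0, 0, 0, 0, 1], [0.033, 0.0162, 0, 0, 0, 0, 1], [0, 0, 0, 0, 0, 0, 1], [0, 0, 0, 0, 0, 0, 1]]]'

```text
time_s: 22.38
position: [0.4377, 0.0624, 0.182]
tool_rot: [[-1.0, -0.001, -0.0], [-0.001, 1.0, -0.0], [0.0, -0.0, -1.0]]
ft_force: [0.5, 1.1, 0.2]
grip_width: 0.0854
gripper_force: 0.0
```

Run:
```python
import w
from h import *
d=cam("wrist"); P=cloud(d); z=P[...,2]; r=np.hypot(P[...,0]-.438,P[...,1]-.0625)
T=P[(z>.014)&(z<.024)&(r<.03)]; q=(T[:,:2]*1000).astype(np.float32)
print(len(q),cv2.minAreaRect(q),np.median(T[:,2]))
c=np.array(cv2.minAreaRect(q)[0])
for a in range(-30,30,3):
    n=np.array([np.cos(np.radians(a)),np.sin(np.radians(a))]); pr=[np.ptp(q@np.array([np.cos(np.radians(a+k)),np.sin(np.radians(a+k))])) for k in(0,60,120)]
    print(a,np.round(pr,1),round(sum(pr),1))
```

```text
t 22.38 tcp [0.4377 0.0624 0.182 ] head 90.07 zax [-2.e-04 -1.e-04 -1.e+00] w 0.0854 F [0.5 1.1 0.2] gf 0.0
1373 ((437.9029541015625, 63.664894104003906), (36.12187576293945, 40.7457389831543), 57.20054626464844) 0.01906802031723487
-30 [40.7 41.  40.9] 122.5
-27 [40.5 40.8 40.7] 122.0
-24 [40.3 40.6 40.4] 121.2
-21 [39.9 40.2 40.1] 120.2
-18 [39.5 39.7 39.6] 118.9
-15 [39.  39.1 39.1] 117.2
-12 [38.4 38.4 38.4] 115.2
-9 [37.6 37.6 37.6] 112.9
-6 [36.9 36.7 36.8] 110.4
-3 [36.7 36.1 36.1] 108.9
0 [37.3 36.9 37. ] 111.2
3 [38.1 37.6 37.8] 113.6
6 [38.8 38.3 38.6] 115.7
9 [39.4 39.  39.2] 117.6
12 [39.9 39.6 39.8] 119.3
15 [40.3 40.1 40.2] 120.6
18 [40.6 40.5 40.5] 121.6
21 [40.9 40.7 40.7] 122.3
24 [41.  40.9 40.8] 122.7
27 [41.  41.  40.7] 122.7
```

send_rows --deltas '[[[0, 0, 0, 0, 0, 0.1623, 1], [0, 0, 0, 0, 0, 0.1623, 1], [0, 0, 0, 0, 0, 0.1623, 1], [0, 0, 0, 0, 0, 0.1623, 1], [0, 0, 0, 0, 0, 0.1623, 1], [0, 0, 0, 0, 0, 0.1623, 1], [0, 0, 0, 0, 0, 0.1623, 1], [0, 0, 0, 0, 0, 0.1623, 1], [0, 0, 0, 0, 0, 0.1623, 1], [0, 0, 0, 0, 0, 0.1623, 1], [0, 0, 0.04, 0, 0, 0, 0.6], [0, 0, 0.03, 0, 0, 0, 0.3]]]'

```text
time_s: 23.92
position: [0.4378, 0.0621, 0.1109]
tool_rot: [[0.052, 0.999, -0.0], [0.999, -0.052, -0.0], [-0.0, -0.0, -1.0]]
ft_force: [0.5, -1.0, -0.5]
grip_width: 0.0555
gripper_force: 0.0
```

send_rows --deltas '[[[0, 0, 0.02, 0, 0, 0, 0.3], [0, 0, 0, 0, 0, 0, 0.3], [0, 0, 0, 0, 0, 0, 0.3]]]'

```text
time_s: 24.3
position: [0.4379, 0.0623, 0.0928]
tool_rot: [[0.051, 0.999, 0.001], [0.999, -0.051, -0.0], [-0.0, 0.001, -1.0]]
ft_force: [0.7, -1.2, -0.4]
grip_width: 0.0556
gripper_force: 0.0
```

```bash
python3 w.py
```

```text
t 24.3 tcp [0.4379 0.0623 0.0928] head -2.94 zax [ 9.e-04 -1.e-04 -1.e+00] w 0.0556 F [ 0.7 -1.2 -0.4] gf 0.0
```

send_rows --deltas '[[[0.001, 0, 0.03, 0, 0, 0, 0.3], [0, 0, 0.02, 0, 0, 0, 0.3], [0, 0, 0.01, 0, 0, 0, 0.3], [0, 0, 0, 0, 0, 0, 0.3], [0, 0, 0, 0, 0, 0, 0], [0, 0, 0, 0, 0, 0, -0.3], [0, 0, 0, 0, 0, 0, -0.3], [0, 0, 0, 0, 0, 0, -0.3]]]' --squeeze 40

```text
time_s: 25.3
position: [0.4377, 0.0635, 0.0333]
tool_rot: [[0.051, 0.999, 0.002], [0.999, -0.051, -0.0], [-0.0, 0.002, -1.0]]
ft_force: [-0.8, -0.4, 5.9]
grip_width: 0.0346
gripper_force: 39.8
```

send_rows --deltas '[[[0, 0, -0.01, 0, 0, 0, -0.3], [0, 0, -0.03, 0, 0, 0, -0.3], [0, 0, -0.04, 0, 0, 0, -0.3], [0, 0, -0.05, 0, 0, 0, -0.3], [0, 0, 0, 0, 0, 0, -0.3]]]'

```text
time_s: 25.92
position: [0.4384, 0.0635, 0.1659]
tool_rot: [[0.051, 0.999, 0.008], [0.999, -0.051, -0.001], [-0.001, 0.008, -1.0]]
ft_force: [-0.9, -0.3, -2.2]
grip_width: 0.0348
gripper_force: 40.5
```

send_rows --deltas '[[[0.0301, 0.0179, 0, 0, 0, 0, -0.3], [0.0301, 0.0179, 0, 0, 0, 0, -0.3], [0.0301, 0.0179, 0, 0, 0, 0, -0.3], [0.0301, 0.0179, 0, 0, 0, 0, -0.3], [0.0301, 0.0179, 0, 0, 0, 0, -0.3], [0.0301, 0.0179, 0, 0, 0, 0, -0.3], [0.0301, 0.0179, 0, 0, 0, 0, -0.3], [0.0301, 0.0179, 0, 0, 0, 0, -0.3], [0, 0, 0, 0, 0, 0, -0.3], [0, 0, 0.03, 0, 0, 0, -0.3], [0, 0, 0, 0, 0, 0, -0.3], [0, 0, 0, 0, 0, 0, -0.3]]]'

```text
time_s: 27.42
position: [0.5926, 0.2964, 0.133]
tool_rot: [[0.051, 0.999, 0.0], [0.999, -0.051, 0.0], [0.0, 0.0, -1.0]]
ft_force: [-0.4, -0.3, -1.1]
grip_width: 0.0349
gripper_force: 40.4
```

Run:
```python
import w
from h import *
for c in("scene","wrist"):
    e=cam(c); P=cloud(e); z=P[...,2]
    q=P[(z>.048)&(z<.060)&(np.abs(P[...,1]-.2)<.075)&(np.abs(P[...,0]-.605)<.04)]
    if len(q)>50: print(c,len(q),cv2.fitLine(q[:,:2].astype(np.float32),cv2.DIST_HUBER,0,.001,.001).ravel(),q[q[:,1].argsort()[-5:]].round(4))
    save(e,"n1%s.png"%c)
```

```text
t 27.43 tcp [0.5926 0.2964 0.133 ] head -2.95 zax [ 4.e-04  1.e-04 -1.e+00] w 0.0349 F [-0.4 -0.3 -1.1] gf 40.4
scene 859 [ 0.12430151 -0.9922445   0.60808897  0.1949787 ] [[0.5974 0.256  0.0512]
 [0.6028 0.257  0.0508]
 [0.6066 0.2573 0.0502]
 [0.6004 0.2578 0.0512]
 [0.6018 0.2595 0.0503]]
wrist 2651 [0.57407576 0.8188022  0.5975322  0.21649887] [[0.6068 0.2423 0.0536]
 [0.6093 0.2423 0.0517]
 [0.6106 0.2423 0.0497]
 [0.6073 0.2424 0.0539]
 [0.6049 0.2431 0.0559]]
```

View pics/n1scene.png

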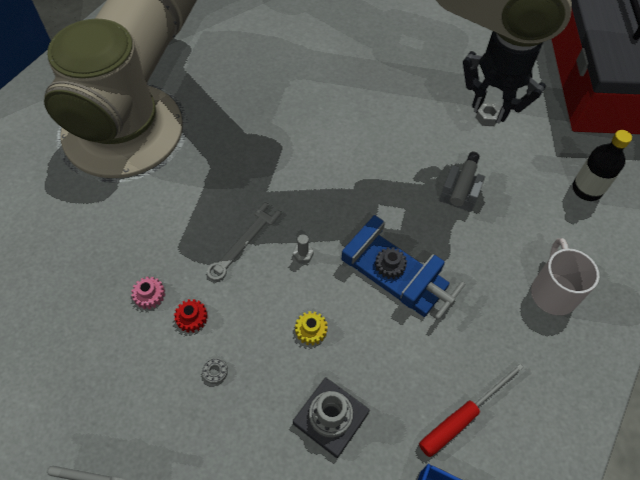

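Bearing and sleeve sit on the block at (331,412), the gear is in the vise at (391,262), and the nut is held at (490,112), left of the shaft end at (473,157). Now I'll lower it.

send_rows --deltas '[[[0, 0, 0.03, 0, 0, 0, -0.3], [0, 0, 0.03, 0, 0, 0, -0.3], [0, 0, 0.02, 0, 0, 0, -0.3], [0, 0, 0.01, 0, 0, 0, -0.3], [0, 0, 0.006, 0, 0, 0, -0.3], [0, 0, 0.003, 0, 0, 0, -0.3], [0, 0, 0.001, 0, 0, 0, -0.3], [0, 0, 0, 0, 0, 0, -0.3], [0, 0, 0, 0, 0, 0, -0.3]]]'

```text
time_s: 28.65
position: [0.5928, 0.2969, 0.0334]
tool_rot: [[0.051, 0.999, 0.001], [0.999, -0.051, 0.0], [0.0, 0.001, -1.0]]
ft_force: [-2.2, -1.5, 6.4]
grip_width: 0.0344
gripper_force: 41.2
```

send_rows --deltas '[[[0, 0, 0, 0, 0, 0, 0], [0, 0, 0, 0, 0, 0, 0.3], [0, 0, 0, 0, 0, 0, 0.3], [0, 0, -0.01, 0, 0, 0, 0.3], [0, 0, -0.03, 0, 0, 0, 0.3], [0, 0, -0.04, 0, 0, 0, 1], [0, 0, -0.05, 0, 0, 0, 1], [0, 0, -0.03, 0, 0, 0, 1], [0, 0, 0, 0, 0, 0, 1], [0, 0, 0, 0, 0, 0, 1]]]'

```text
time_s: 29.9
position: [0.5921, 0.2966, 0.1915]
tool_rot: [[0.051, 0.999, -0.001], [0.999, -0.051, -0.0], [-0.001, -0.001, -1.0]]
ft_force: [-0.4, -0.7, 0.1]
grip_width: 0.0855
gripper_force: 0.0
```

Run:
```python
import w
from h import *
d=cam("wrist"); P=cloud(d); z=P[...,2]; r=np.hypot(P[...,0]-.593,P[...,1]-.2965)
T=P[(z>.012)&(z<.026)&(r<.035)]
print("nut",cv2.minAreaRect((T[:,:2]*1000).astype(np.float32)),np.percentile(T[:,2],[5,50,95]))
e=cam("scene"); P=cloud(e); z=P[...,2]
for n,c,a,b in(("bearing",(.609,-.26),.03,.042),("sleeve",(.609,-.26),.064,.078),("gear",(.57,-.003),.043,.055),("small",(.426,-.2915),.008,.02),("bolt",(.434,-.0535),.05,.062),("nut",(.593,.2965),.013,.027)):
    T=P[(z>a)&(z<b)&(np.hypot(P[...,0]-c[0],P[...,1]-c[1])<.034)]
    R=cv2.minAreaRect((T[:,:2]*1000).astype(np.float32)); print(n,np.round(R[0],1),np.round(R[1],1),np.percentile(T[:,2],[5,95]).round(4))
```

```text
t 29.9 tcp [0.5921 0.2966 0.1915] head -2.92 zax [-1.4e-03 -5.0e-04 -1.0e+00] w 0.0855 F [-0.4 -0.7  0.1] gf 0.0
nut ((592.3191528320312, 297.11639404296875), (41.05268859863281, 35.866546630859375), 87.26111602783203) [0.01508475 0.01910043 0.02022094]
bearing [ 609.  -262.3] [59.4 61. ] [0.0326 0.0394]
sleeve [ 609.  -262.3] [41.  40.9] [0.0668 0.0738]
gear [569.9  -4.6] [27.  27.3] [0.0451 0.0519]
small [ 426.6 -292.4] [36.4 37.4] [0.009  0.0144]
bolt [434.6 -54.3] [16.  17.5] [0.052  0.0578]
nut [592.6 297.2] [37.6 36.2] [0.0142 0.0209]
```

All four parts are in tolerance and the bystanders haven't moved.

```bash
python3 -c "
from rig import env
print(env.close_job())"
```

```text
the job is handed in; nothing more can be done
None
```

The job is handed in, with no verdict shown: my last camera check put the bearing, sleeve, gear and nut in place within tolerance and the small bearing and bolt unmoved, at about 30 s of the 120 s allowed.

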